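Fit the spring-loaded bayonet oil filler cap

TASK

Pick up the winged oil filler cap from the bench, put it into the filler neck on the rocker cover with its two lugs through the two notches, press it fully home against the spring and turn it a quarter turn clockwise (seen from above) as far as it goes. Finish while still gripping the cap and holding it pressed fully home in the turned position: do not let go. Leave the other things on the bench where they are.

Things in the scene. Friction and masses are not known exactly. Their poses are not given: they have to be found in the camera images.
- filler_cap: Winged filler cap, loose, about 90 g, upright on the bench, 61 mm tall. Origin: centre of the shank's underside, z up its axis. Steel shank 30 mm diameter, z 0 to 24 mm, foot tapered to 24 mm diameter over the lowest 6 mm; black round flange 60 mm diameter, z 24 to 30 mm; lugs and wing along its x, see cap_lugs and cap_wing. The same after a half turn.
- cap_lugs (a point): Point on the cap's axis, 11 mm above its origin, level with the middle of its two steel lugs. They stick out of the shank along the cap's +x and -x to 23 mm from the axis, 8 mm wide, 6 mm thick (8 to 14 mm above the cap's origin).
- cap_wing (a point): Middle of the black upright wing on top of the cap, 46 mm above the cap's origin: the grip, 50 mm long along the cap's x (in line with the lugs), 14 mm thick along its y, 30 to 61 mm above the cap's origin.
- cap_seat (a point): Centre of the underside of the cap's flange, 24 mm above the cap's origin; fully home it lies on neck_mouth.
- rocker_cover: Aluminium rocker cover on a 150 x 310 mm steel plate, bolted down, does not move, top face 60 mm above the bench. Origin: underside centre; y along its length, x across, z up. A round filler neck (outer diameter 62 mm) rises from it at y = +80 mm.
- neck_mouth (a point): Centre of the neck's top rim, 92 mm above the bench; axes as the rocker cover. An inward lip 6 mm thick with a 34 mm hole has two notches, 13 mm wide, reaching 26 mm from the axis on its +x and -x sides (across the cover), for the lugs. Cap fully home: flange on the rim, shank 24 mm deep, lugs 4 mm below the lip.
- neck_lip (a point): Point on the neck's axis, level with the lip's underside, 86 mm above the bench. With the lugs below it the cap turns 90 degrees clockwise seen from above (negative about z) to a stop, not the other way; its wing then lies along the cover's length. If let go there, the spring lifts the cap 4 mm until its lugs rest under the lip.
- spring_plate (a joint): Spring plate inside the neck (steel disc, 27 mm diameter, top 15 mm below the rim when free); value is how far it is pushed down, in m: 0 free, 0.009 with the cap fully home. The spring pushes back with about 5 N at 0 and 11 N at 0.009.
- breather_plug: bystander: round black plug with a 56 mm flange, a round knob (36 mm) instead of a wing and no lugs, 46 mm tall; not the filler cap
- tappet: bystander: small upright steel cylinder, 22 mm diameter, 45 mm tall
- piston: bystander: aluminium piston, 84 mm diameter, 64 mm tall
- grease_tin: bystander: plain steel tin, 80 mm diameter, 75 mm tall
- screwdriver: bystander: screwdriver lying on the bench
- spanner: bystander: spanner lying on the bench
- straightedge: bystander: flat steel bar 300 x 30 x 5 mm lying on the bench
Mind the look-alikes: they are no part of the job. Leave any green or yellow look-alike of the filler_cap alone.

How it is judged:
On the way:
1. the filler cap is pushed into the neck against the spring with its lugs through the notches, not yet turned (horizontal distance between cap_seat and neck_mouth below 0.004 m and z of cap_seat in the frame of neck_mouth below 0.0045 m and angle between the x axis of filler_cap and the x axis of rocker_cover, either way round below 0.6 rad), for 0.05 s.
At the end, for the whole second after the job is handed in: The cap is in the neck, upright (within 0.08 rad, 4 mm off centre), pressed home so that its flange is within 2 mm of the rim and the spring plate is down by more than 6.5 mm, turned more than 1.25 rad (72 degrees) of the quarter turn, and the fingers are still holding it (more than 2 N) (horizontal distance between cap_seat and neck_mouth below 0.004 m and z of cap_seat in the frame of neck_mouth below 0.002 m and angle between filler_cap's own z axis and vertical below 0.08 rad and angle between the x axis of filler_cap and the x axis of rocker_cover, either way round above 1.25 rad and value of joint spring_plate above 0.0065 m and contact force between the fingers and filler_cap above 2 N); the arm keeps its last pose, push and grip.
It fails at once if a bystander on the bench is moved by more than 30 mm (distance of any of breather_plug, tappet, piston, grease_tin, screwdriver, spanner, straightedge from where it was at the start of the episode above 0.03 m).
It also fails if it takes over 42 s, if anything falls off the work surface, if the arm or the gripper's body presses on something with over 40 N, if the wrist force passes 120 N, or if a joint passes its speed limit or range.

ROBOT

A 6-joint arm with a two-finger parallel gripper is mounted at the origin on the work surface. World frame = base frame: x ahead of the robot, y to its left, z up, the work surface at z = 0. Lengths are in m, angles in rad, forces in N, time in s.
With the tool pointing down it reaches from about 0.225 to 0.875 m from the base axis. Payload 3.4 kg.
Tool frame: the origin (TCP) lies at the very end of the fingers, on their centre line; the grasp point (between the pads) lies 19 mm behind it; z points along the fingers, x is the direction in which the jaws open and shut, and the axes are right-handed (so a half turn about z gives the same grasp; the last joint's range is limited). The gripper opens to 85 mm and grips with 20 to 120 N. Pads are 22 mm wide; open, the fingers measure 114 mm over their backs; the gripper's body (76 mm by 85 mm) begins 54 mm behind the grasp point. The pads swing forward as they close: fully open they stand 13 mm farther back than shut.
Start: joints at [1.166, 0.276, 1.505, -0, 1.361, -0.121], TCP at [0.161, 0.552, 0.195] pointing down, gripper open.
Joint ranges: [-2.89, 2.89], [-0.75, 2.08], [0.22, 2.7], [-1.18, 4.32], [0.11, 2.71], [-2.7, 2.7]. Speed limits (rad/s): [2.57, 2.57, 3.14, 3.14, 3.14, 3.14].

INTERFACE

Orientations are given as a unit quaternion [w, x, y, z].
In Python, from rig import manip gives the robot as it stands.
- The arm moves only by the tool carry_out, never from a script. Its argument "series" is a list of rows, each a list of 2 entries, a list of its own where there are three numbers: the shift along the tool's x, y, z in mm, then the turn about the tool's z in degrees. A call has 1 to 10 rows; each row shifts and turns the pose as measured when the row begins, along the tool's axes as they then stand; what a row does not reach is not made up. A row lasts 1/12 s, in which the tool goes at most 41.7 mm and 7.16 degrees, less where a joint would pass 70% of its speed; a pose out of reach is approached as far as the arm can. A call is refused whole if a number of a shift passes 41.7 or a number of a turn 7.16, either way. A call with a gripper value outside its range is refused whole. "fingers" is the finger opening in mm, from 0 to 85.4, set as the call begins (left out, the last holds). The fingers move at their own pace and stop on an object; "squeeze" is the grip in N (left out, the last holds). Time passes only in rows, so rows that do not move let the fingers close. It gives the time, the measured TCP pose, the force and the opening at its end, in the units of the state.
- manip.get_state(): the state, without advancing time (a new reading comes with each control period).
- manip.get_image(name): name is "scene" or "top" or "wrist"; returns a dict with "frame" (480x640x3 uint8, blue, green, red), "K" (3x3 intrinsics, pixels), "rvec" (rotation vector, rad) and "tvec" (3), from world to camera coordinates, as OpenCV has them; the wrist camera has in their place "mount" (4x4, takes a point from camera to tool coordinates, whose origin is the TCP and whose axes are the tool frame's). Camera axes: x right, y down, z forward; pixel columns grow to the right and rows downward; lengths in m; the calibration is good to about 2 mm. A picture is of the moment at which its call begins: read the wrist's pose just before it. There is no depth.
- manip.sign_off(): hands the job in, once; it reports no verdict.
The state is a dict: "clock": time; "qpos": joint angles; "qd": joint speeds; "effort": joint torques, N m; "position": TCP position; "ee_rot": TCP orientation; "contact_force": force on the tool from outside, world axes, zero at the start; "moment": the same for the moment, N m; "width": finger opening in m.
Only numpy, scipy, OpenCV 4.12 (cv2) and the standard library are available. Lean on these libraries where they do the work, as an engineer would, in place of code of your own. Each camera call takes 0.05 s, during which the arm holds its last target. There are 200 camera calls.

## Working session

There is one attempt and no reset: what is moved stays moved. The work goes in short steps, Python scripts to look and compute and a tool call to move; the robot and the scene stay as the last step left them, time stands still between calls to the robot, and variables do not carry over. Pictures are saved under pics/ and viewed, about 8 in all and at most 12, crops included, and the job is handed in when it is done.

Besides the shell and the picture viewer there is one more tool, called after "Request:" by a JSON object that holds its "method" and its "body". carry_out: Moves the arm, as the interface text tells. Its arguments: {"type":"object","properties":{"series":{"type":"array","items":{"type":"array"}},"fingers":{"type":"number"},"squeeze":{"type":"number"}},"required":["series"]}

```bash
mkdir -p pics; cat > h.py <<'E'
import numpy as np, cv2
from scipy.spatial.transform import Rotation as R
from rig import manip
def snap(n,f):
    s=manip.get_state(); im=manip.get_image(n); cv2.imwrite('pics/'+f,im['frame']); 
    d={k:np.array(im[k]) for k in im if k!='frame'}; d['pos']=np.array(s['position']); d['q']=np.array(s['ee_rot'])
    np.savez('pics/'+f[:-4]+'.npz',**d); return im['frame']
def ray(f,u,v,z):
    d=np.load('pics/'+f+'.npz'); p=np.linalg.inv(d['K'])@[u,v,1]
    if 'mount' in d:
        w,x,y,zz=d['q']; Q=R.from_quat([x,y,zz,w]).as_matrix(); M=d['mount']
        o=Q@M[:3,3]+d['pos']; p=Q@M[:3,:3]@p
    else:
        Q=cv2.Rodrigues(d['rvec'])[0]; o=-Q.T@d['tvec'].ravel(); p=Q.T@p
    return o+p*(z-o[2])/p[2]
E
python3 - <<'E'
from h import *
snap('top','top.png'); snap('scene','scene.png')
s=manip.get_state(); print(s)
E
```

```text
{'clock': 0.1, 'qpos': array([ 1.16599424e+00,  2.76550241e-01,  1.50601755e+00,  2.08653511e-05,
        1.36068378e+00, -1.21019591e-01]), 'qd': array([-0.00149612, -0.00201847, -0.00270439, -0.00112116, -0.00044299,
       -0.00123254]), 'effort': array([ 1.54440208e-04, -4.17702341e+01, -2.46406245e+01, -2.62325875e-04,
        5.87754766e-03,  8.36091516e-06]), 'position': array([0.16079237, 0.55151104, 0.19391132]), 'ee_rot': array([ 4.05090846e-04,  7.99997553e-01,  6.00002690e-01, -7.23884577e-04]), 'contact_force': array([-0.32703664,  0.11326452,  0.57284368]), 'moment': array([-0.04371447,  0.03364657,  0.04115211]), 'width': 0.08555303667107206}
```

View pics/top.png

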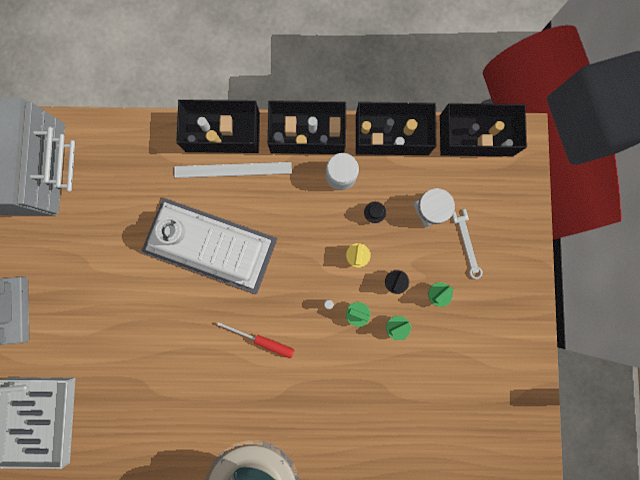

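View pics/scene.png

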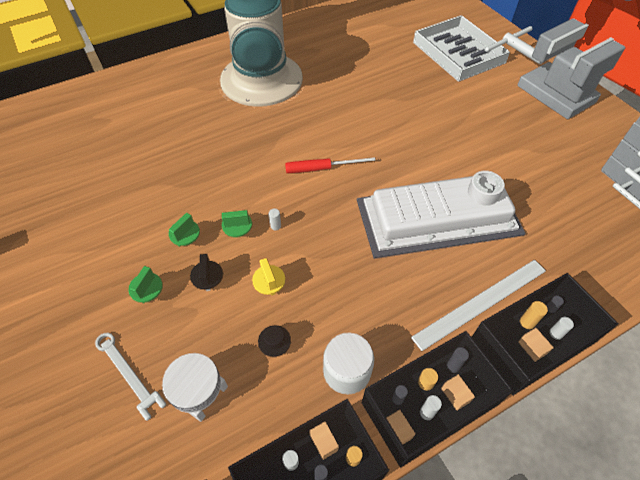

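The top view shows the black winged cap at (397,282) between green and yellow look-alikes. The neck is at (168,231), and the breather plug (no wing) is at (375,212). Next I'll enlarge both areas.

```bash
python3 - <<'E'
from h import *
t=cv2.imread('pics/top.png')
a=cv2.resize(t[185:305,135:285],None,fx=5,fy=5,interpolation=3)[:, :400]
b=cv2.resize(t[252:312,367:427],None,fx=6.6667,fy=6.6667,interpolation=3)
b=cv2.copyMakeBorder(b,0,600-b.shape[0],0,0,0)
cv2.imwrite('pics/c1.png',np.hstack([a,b]))
for n,u,v,z in [('cap',397,282,.06),('neck',168,231,.092),('base',255,478,0),('green',440,294,.06),('green2',399,328,.06),('yellow',358,255,.06),('breather',375,212,.04)]: print(n,ray('top',u,v,z).round(4))
for n,u,v,z in [('neck',487,184,.092),('cap',206,273,.027)]: print(n,ray('scene',u,v,z).round(4))
E
```

```text
cap [ 0.5013 -0.339   0.06  ]
neck [0.6127 0.199  0.092 ]
base [ 0.0286 -0.0056  0.    ]
green [ 0.4741 -0.441   0.06  ]
green2 [ 0.3935 -0.3431  0.06  ]
yellow [ 0.5645 -0.2461  0.06  ]
breather [ 0.6726 -0.2896  0.04  ]
neck [0.618  0.1955 0.092 ]
cap [ 0.4998 -0.3433  0.027 ]
```

View pics/c1.png

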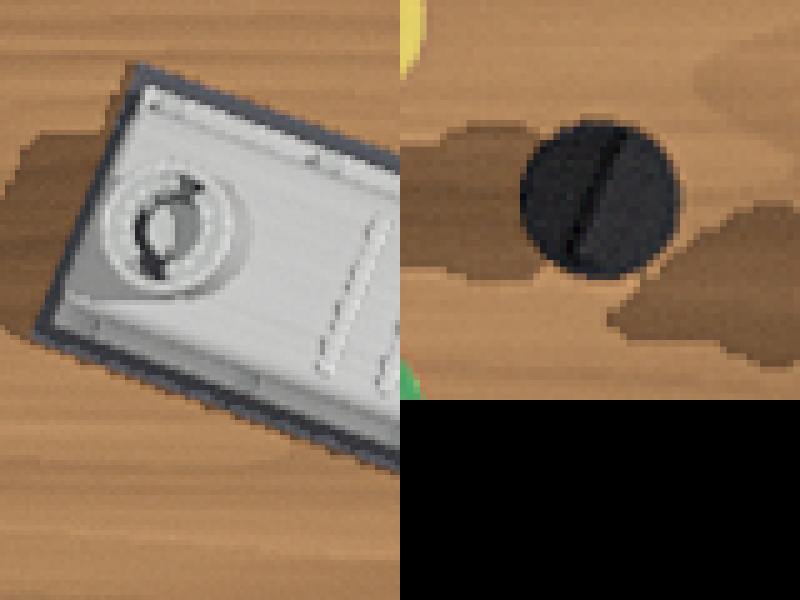

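The neck's notches run along about -20° in world (the cover's x axis), and the wing along about -23°. Moving over to the cap.

Request:
{"method": "carry_out", "body": {"series": [[[-31,24,0],0],[[-31,24,0],0],[[-31,24,0],0],[[-31,24,0],0],[[-31,24,0],0],[[-31,24,0],0],[[-31,24,0],0],[[-31,24,0],0],[[-31,24,0],0],[[-31,24,0],0]]}}

```text
clock: 0.93
position: [0.3056, 0.1789, 0.1882]
ee_rot: [-0.0, 0.795, 0.607, -0.003]
contact_force: [1.8, -0.0, 0.9]
width: 0.0852
```

Request:
{"method": "carry_out", "body": {"series": [[[-31,24,0],0],[[-31,24,0],0],[[-31,24,0],0],[[-31,24,0],0],[[-31,24,0],0],[[-31,24,0],0],[[-31,24,0],0],[[-31,24,0],0],[[-31,24,0],0],[[-31,24,0],0]]}}

```text
clock: 1.77
position: [0.454, -0.2032, 0.1872]
ee_rot: [-0.001, 0.796, 0.605, -0.001]
contact_force: [-0.4, 0.4, -0.3]
width: 0.0849
```

Request:
{"method": "carry_out", "body": {"series": [[[-29,20,0],0],[[-29,20,0],0],[[-28,20,0],0],[[-14,10,0],0],[[0,0,0],0]]}}

```text
clock: 2.18
position: [0.4967, -0.3332, 0.183]
ee_rot: [-0.001, 0.799, 0.602, -0.002]
contact_force: [0.5, 0.0, -0.2]
width: 0.0854
```

```bash
python3 - <<'E'
from h import *
snap('wrist','w1.png'); d=np.load('pics/w1.npz'); print(d['mount'].round(3),d['pos'],d['q'])
E
```

```text
[[ 1.     0.001  0.     0.001]
 [-0.001  0.965  0.261 -0.065]
 [-0.    -0.261  0.965 -0.18 ]
 [ 0.     0.     0.     1.   ]] [ 0.49670612 -0.33316096  0.18301316] [-0.00102806  0.79870241  0.60172196 -0.00202001]
```

View pics/w1.png

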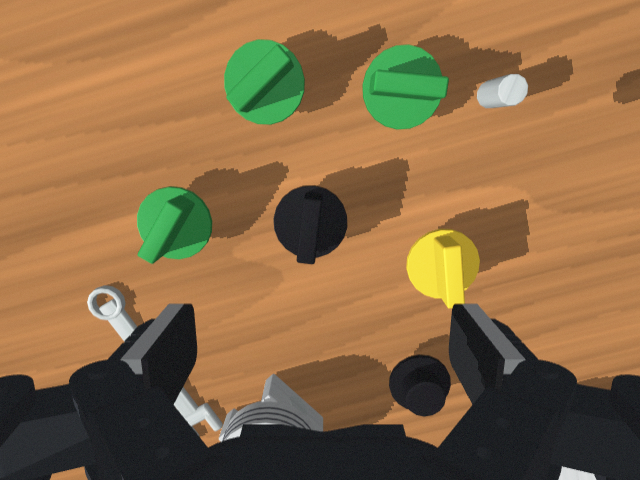

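The wrist view shows the black cap's flange centred at about (310.5,221). The top of the wing runs from (314,193) to (306,263).

```bash
python3 - <<'E'
from h import *
i=cv2.imread('pics/w1.png')
cv2.imwrite('pics/w1c.png',cv2.resize(i[175:275,260:360],None,fx=6,fy=6,interpolation=3))
a=ray('w1',314,193,.061);b=ray('w1',306,263,.061);print(a,b,(a+b)/2,np.linalg.norm(a-b),np.degrees(np.arctan2(*(a-b)[1::-1])))
print(ray('w1',310.5,221,.028))
E
```

```text
[ 0.47737399 -0.33337714  0.061     ] [ 0.52633749 -0.35389632  0.061     ] [ 0.50185574 -0.34363673  0.061     ] 0.053089180488329384 157.26286390585452
[ 0.50304703 -0.34454412  0.028     ]
```

View pics/w1c.png

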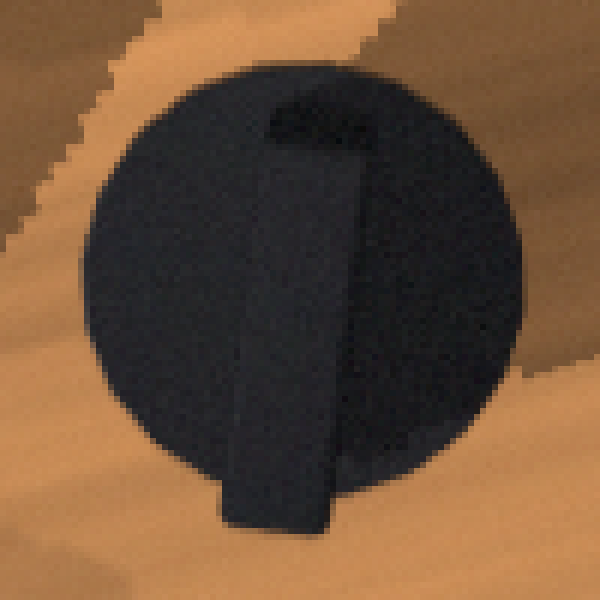

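The crop gives the wing top from (312,199.5) to (306,263). That puts the cap centre at about (0.503,-0.3445) with the wing at -22°, so I'll turn +6° and descend.

Request:
{"method": "carry_out", "body": {"series": [[[-9,9.5,0],6],[[0,0,0],0],[[0,0,30],0],[[0,0,35],0],[[0,0,25],0],[[0,0,10],0],[[0,0,0],0]], "fingers": 50}}

```text
clock: 2.82
position: [0.4988, -0.3312, 0.0818]
ee_rot: [-0.005, 0.826, 0.564, -0.001]
contact_force: [-0.8, 0.3, 1.0]
width: 0.0499
```

```bash
python3 - <<'E'
from h import *
s=manip.get_state();q=s['ee_rot'];p=s['position'];print(p,s['width'],s['contact_force'])
Q=R.from_quat([q[1],q[2],q[3],q[0]]).as_matrix();print('yaw',np.degrees(np.arctan2(Q[1,0],Q[0,0])),'tilt',Q[:,2])
print('need tool mm',(Q.T@(np.array([.5033,-.3445,.034])-p)*1000).round(1))
E
```

```text
[ 0.49880372 -0.33124753  0.08177804] 0.04986827062678734 [-0.8411326   0.33382122  1.00045228]
yaw 68.67104872812772 tilt [-0.00707257  0.00740636 -0.99994756]
need tool mm [-10.9   9.5  47.6]
```

Request:
{"method": "carry_out", "body": {"series": [[[-6,5,0],0],[[-6,5,0],0],[[0,0,0],0]]}}

```text
clock: 3.07
position: [0.5047, -0.3453, 0.0847]
ee_rot: [-0.004, 0.824, 0.566, -0.0]
contact_force: [0.4, -0.6, 1.4]
width: 0.05
```

```bash
cat > n.py <<'E'
import sys
from h import *
s=manip.get_state();q=s['ee_rot'];p=s['position'];print(s['clock'],p,s['width'],s['contact_force'].round(1),s['moment'].round(2))
Q=R.from_quat([q[1],q[2],q[3],q[0]]).as_matrix();print('yaw',np.degrees(np.arctan2(Q[1,0],Q[0,0])),'tilt',Q[:,2])
print('need tool mm',(Q.T@(np.array([float(a) for a in sys.argv[1:4]])-p)*1000).round(1))
E
python3 n.py .5033 -.3445 .034
```

```text
3.0667 [ 0.50469063 -0.34529089  0.08470114] 0.04995864344353026 [ 0.4 -0.6  1.4] [ 0.   -0.02 -0.  ]
yaw 68.95333978209665 tilt [-0.00543772  0.0062883  -0.99996544]
need tool mm [ 0.  -1.2 50.7]
```

Request:
{"method": "carry_out", "body": {"series": [[[0,-1,15],0.8],[[0,0,15],0],[[0,0,12],0],[[0,0,6],0],[[0,0,0],0]]}}

```text
clock: 3.48
position: [0.5102, -0.3517, 0.0443]
ee_rot: [0.005, 0.828, 0.56, 0.002]
contact_force: [-0.1, 1.0, 0.3]
width: 0.0503
```

```bash
python3 n.py .5033 -.3445 .034
```

```text
3.4833 [ 0.51024633 -0.35171316  0.04433076] 0.05032087270287348 [-0.1  1.   0.3] [ 0.02 -0.02 -0.02]
yaw 68.11052429493996 tilt [ 0.00921881 -0.00611626 -0.9999388 ]
need tool mm [ 4.1 -9.2 10.2]
```

Request:
{"method": "carry_out", "body": {"series": [[[3,-5,0],0],[[1,-4,1],0],[[0,0,3],0],[[0,0,0],0]]}}

```text
clock: 3.82
position: [0.5047, -0.3458, 0.0435]
ee_rot: [0.008, 0.828, 0.56, 0.003]
contact_force: [-0.4, 0.1, 0.2]
width: 0.0502
```

```bash
python3 n.py .5033 -.3445 .034
```

```text
3.8167 [ 0.50465716 -0.34581601  0.04351879] 0.05020289334426457 [-0.4  0.1  0.2] [ 0.04  0.03 -0.02]
yaw 68.11073404247666 tilt [ 0.01366608 -0.00984498 -0.99985815]
need tool mm [ 0.8 -1.9  9.5]
```

Request:
{"method": "carry_out", "body": {"series": [[[0,-1,4],0],[[0,-1,5],0],[[0,0,2],0],[[0,0,0],0],[[0,0,0],0]]}}

```text
clock: 4.23
position: [0.5031, -0.3453, 0.0324]
ee_rot: [0.009, 0.828, 0.56, 0.003]
contact_force: [0.5, 0.1, 0.3]
width: 0.0501
```

```bash
python3 n.py .5033 -.3445 .034
```

```text
4.2333 [ 0.50312971 -0.34534111  0.03235116] 0.05012754118866185 [0.5 0.1 0.3] [ 0.03 -0.04 -0.02]
yaw 68.12256061895089 tilt [ 0.01505664 -0.01106008 -0.99982547]
need tool mm [ 0.8 -0.1 -1.7]
```

Request:
{"method": "carry_out", "body": {"series": [[[0,0,-1.5],0],[[0,0,0],0],[[0,0,0],0],[[0,0,0],0],[[0,0,0],0],[[0,0,0],0],[[0,0,0],0]], "fingers": 0, "squeeze": 80}}

```text
clock: 4.82
position: [0.5035, -0.3457, 0.0341]
ee_rot: [0.009, 0.828, 0.56, 0.003]
contact_force: [-0.3, 0.3, -0.1]
width: 0.0002
```

```bash
python3 n.py .5033 -.3445 .034
```

```text
4.8167 [ 0.50354534 -0.34570221  0.03408094] 0.00018591410099752233 [-0.3  0.3 -0.1] [-0.01  0.02 -0.05]
yaw 68.11954762711565 tilt [ 0.01544891 -0.01136321 -0.99981609]
need tool mm [ 1.  -0.7  0.1]
```

The fingers closed on nothing, so I need to look.

```bash
python3 - <<'E'
from h import *
a=snap('wrist','w2.png'); b=snap('top','t2.png'); c=snap('scene','s2.png')
cv2.imwrite('pics/m2.png',np.hstack([cv2.resize(a,(400,300)),cv2.resize(c[180:330,100:300],(400,300))]))
E
```

```text
(no output)
```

View pics/m2.png

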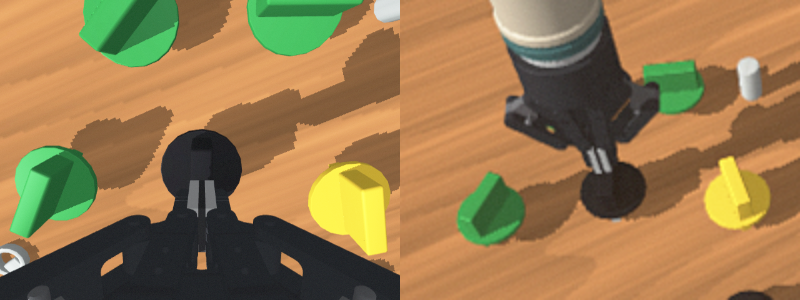

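```bash
python3 - <<'E'
from h import *
a=cv2.imread('pics/w2.png'); c=cv2.imread('pics/s2.png')
e=lambda x:cv2.convertScaleAbs(x,alpha=2,beta=25)
cv2.imwrite('pics/m3.png',np.hstack([cv2.resize(e(a[240:440,250:400]),(450,600),interpolation=3),cv2.resize(e(c[225:295,180:221]),(350,600),interpolation=3)]))
E
```

```text
(no output)
```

View pics/m3.png

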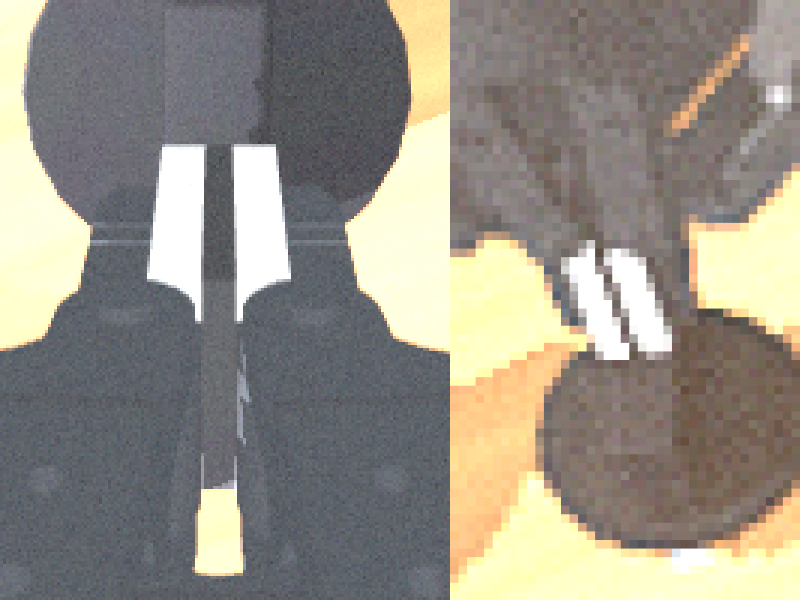

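```bash
python3 - <<'E'
from h import *
def proj(f,X):
    d=np.load('pics/'+f+'.npz'); X=np.array(X,float)
    if 'mount' in d:
        w,x,y,zz=d['q']; Q=R.from_quat([x,y,zz,w]).as_matrix(); M=d['mount']
        c=M[:3,:3].T@(Q.T@(X-d['pos'])-M[:3,3])
    else: c=cv2.Rodrigues(d['rvec'])[0]@X+d['tvec'].ravel()
    p=d['K']@c; return (p[:2]/p[2]).round(1),c[2].round(3)
print(np.load('pics/w2.npz')['K'])
P=np.load('pics/w2.npz')['pos']; c=np.array([.5033,-.3445,0]); u=np.array([np.cos(-.38),np.sin(-.38),0])
for f in ('w2','s2'):
  print(f,'tcp',proj(f,P),'wing ends top',proj(f,c+.025*u+[0,0,.061]),proj(f,c-.025*u+[0,0,.061]),'flange c',proj(f,c+[0,0,.03]))
E
```

```text
[[423.6266923    0.         322.48027137]
 [  0.         423.6266923  239.75804701]
 [  0.           0.           1.        ]]
w2 tcp (array([320.5, 274.7]), np.float64(0.191)) wing ends top (array([322.5, 354.8]), np.float64(0.172)) (array([322.4, 236. ]), np.float64(0.158)) flange c (array([322.8, 270.2]), np.float64(0.194))
s2 tcp (array([204.8, 273.1]), np.float64(0.864)) wing ends top (array([202.3, 277.1]), np.float64(0.828)) (array([202.6, 253.2]), np.float64(0.856)) flange c (array([205.8, 273.9]), np.float64(0.868))
```

The pads seem to run through the wing in this picture, so it doesn't settle whether I have the cap. A small lift will show it.

Request:
{"method": "carry_out", "body": {"series": [[[0,0,-8],0],[[0,0,-12],0],[[0,0,-15],0],[[0,0,-15],0],[[0,0,-8],0],[[0,0,0],0],[[0,0,0],0]]}}

```text
clock: 5.55
position: [0.5022, -0.3447, 0.0962]
ee_rot: [0.009, 0.828, 0.56, 0.003]
contact_force: [-0.3, -0.1, 0.7]
width: 0.0001
```

```bash
python3 n.py .5033 -.3445 .034; python3 - <<'E'
from h import *
a=snap('wrist','w4.png'); c=snap('scene','s4.png'); e=lambda x:cv2.convertScaleAbs(x,alpha=1.7,beta=20)
cv2.imwrite('pics/m4.png',np.hstack([cv2.resize(e(a[160:400,200:440]),(480,480),interpolation=3),cv2.resize(e(c[210:300,170:230]),(320,480),interpolation=3)]))
E
```

```text
5.55 [ 0.50221912 -0.34468817  0.09622637] 8.341568957745406e-05 [-0.3 -0.1  0.7] [ 0.   -0.06 -0.03]
yaw 68.12266109125287 tilt [ 0.01473911 -0.01080433 -0.999833  ]
need tool mm [ 0.9 -0.2 62.2]
```

View pics/m4.png

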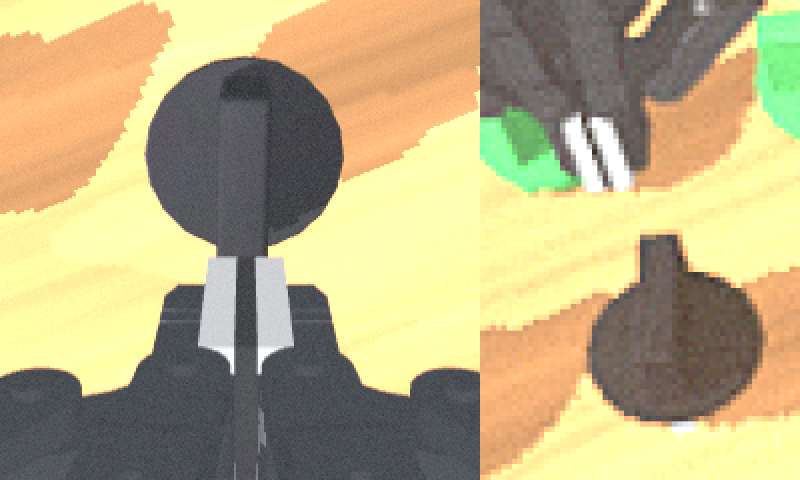

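```bash
python3 - <<'E'
from h import *
P=np.load('pics/w4.npz')['pos'];print(P)
for z in (.09,.096,.11,.12,.13,.14): print(z,ray('s4',192.5,245.6,z).round(4), ray('w4',323,288.5,z).round(4))
print('s2 tip');
for z in (.034,.05,.06,.07,.08): print(z,ray('s2',201,266.6,z).round(4), ray('w2',323,288.5,z).round(4))
E
```

```text
[ 0.50221912 -0.34468817  0.09622637]
0.09 [ 0.4771 -0.3467  0.09  ] [ 0.5112 -0.3471  0.09  ]
0.096 [ 0.4816 -0.347   0.096 ] [ 0.5089 -0.3461  0.096 ]
0.11 [ 0.492  -0.3478  0.11  ] [ 0.5035 -0.3439  0.11  ]
0.12 [ 0.4995 -0.3483  0.12  ] [ 0.4996 -0.3424  0.12  ]
0.13 [ 0.5069 -0.3488  0.13  ] [ 0.4958 -0.3408  0.13  ]
0.14 [ 0.5144 -0.3493  0.14  ] [ 0.4919 -0.3392  0.14  ]
s2 tip
0.034 [ 0.4871 -0.3467  0.034 ] [ 0.5102 -0.3471  0.034 ]
0.05 [ 0.4979 -0.3474  0.05  ] [ 0.504  -0.3446  0.05  ]
0.06 [ 0.5046 -0.3479  0.06  ] [ 0.5001 -0.343   0.06  ]
0.07 [ 0.5114 -0.3484  0.07  ] [ 0.4962 -0.3414  0.07  ]
0.08 [ 0.5181 -0.3489  0.08  ] [ 0.4924 -0.3398  0.08  ]
```

Rays from the scene and wrist cameras both put the real fingertips about 43 mm behind the reported TCP. The fingers therefore shut above the wing, and the cap hasn't moved. I'll open and go 43 mm lower than reported.

Request:
{"method": "carry_out", "body": {"series": [[[0,0,0],0],[[0,0,5],0],[[0,0,10],0],[[0,0,14],0],[[0,0,14],0],[[0,0,12],0],[[0,0,8],0],[[0,0,3],0],[[0,0,0],0]], "fingers": 50}}

```text
clock: 6.4
position: [0.4991, -0.3419, 0.0174]
ee_rot: [0.002, 0.828, 0.56, 0.001]
contact_force: [-0.0, 0.2, -0.1]
width: 0.0499
```

```bash
python3 n.py .5033 -.3445 -.005
```

```text
6.4 [ 0.4991126  -0.34193031  0.01742374] 0.04987458859051555 [-0.   0.2 -0.1] [-0.02 -0.02 -0.04]
yaw 68.11709065378373 tilt [ 0.00500526 -0.00233722 -0.99998474]
need tool mm [-0.8  4.7 22.5]
```

Request:
{"method": "carry_out", "body": {"series": [[[0,3,3],0],[[0,2,5],0],[[0,0,6],0],[[0,0,5],0],[[0,0,1],0],[[0,0,0],0]]}}

```text
clock: 6.9
position: [0.5056, -0.345, -0.0036]
ee_rot: [0.004, 0.828, 0.56, 0.002]
contact_force: [0.3, -0.6, 0.3]
width: 0.05
```

```bash
python3 n.py .5033 -.3445 -.005
```

```text
6.9 [ 0.50561741 -0.34504212 -0.00358283] 0.049968819647765096 [ 0.3 -0.6  0.3] [0.07 0.01 0.02]
yaw 68.11939153962918 tilt [ 0.00722194 -0.00417432 -0.99996521]
need tool mm [-0.4 -2.4  1.4]
```

Request:
{"method": "carry_out", "body": {"series": [[[0,-2,0],0],[[0,0,0],0],[[0,0,0],0],[[0,0,0],0],[[0,0,0],0],[[0,0,0],0],[[0,0,0],0]], "fingers": 0, "squeeze": 80}}

```text
clock: 7.48
position: [0.5036, -0.3444, -0.0027]
ee_rot: [0.004, 0.828, 0.56, 0.002]
contact_force: [0.5, 0.2, -1.3]
width: 0.013
```

```bash
python3 n.py .5033 -.3445 -.005
```

```text
7.4833 [ 0.5035596  -0.34437281 -0.00274129] 0.012969191301002391 [ 0.5  0.2 -1.3] [-0.   -0.03 -0.01]
yaw 68.1190731681519 tilt [ 0.00799053 -0.00504317 -0.99995536]
need tool mm [-0.2 -0.2  2.3]
```

The cap is now gripped (13 mm opening). Lifting, then carrying it to a viewing spot beside the neck.

Request:
{"method": "carry_out", "body": {"series": [[[0,0,-10],0],[[0,0,-20],0],[[0,0,-28],0],[[0,0,-30],0],[[0,0,-30],0],[[0,0,-20],0],[[0,0,-8],0],[[0,0,0],0]]}}

```text
clock: 8.15
position: [0.5012, -0.3426, 0.1522]
ee_rot: [0.003, 0.828, 0.56, 0.002]
contact_force: [0.2, -0.4, -0.9]
width: 0.0123
```

Request:
{"method": "carry_out", "body": {"series": [[[15,0,0],0],[[28,-1,0],0],[[34,-1,0],0],[[34,-1,0],0],[[34,-1,0],0],[[34,-1,0],0],[[34,-1,0],0],[[34,-1,0],0],[[34,-1,0],0],[[34,-1,0],0]]}}

```text
clock: 8.98
position: [0.6051, -0.0306, 0.1362]
ee_rot: [-0.008, 0.832, 0.555, -0.006]
contact_force: [0.6, -0.3, -0.5]
width: 0.0123
```

```bash
python3 n.py .688 .167 .16
```

```text
8.9833 [ 0.60514257 -0.03059323  0.13624198] 0.01232053303999042 [ 0.6 -0.3 -0.5] [-0.03  0.01  0.04]
yaw 67.41487396999698 tilt [-0.01915902  0.00718136 -0.99979066]
need tool mm [ 2.142e+02  1.000e-01 -2.390e+01]
```

Request:
{"method": "carry_out", "body": {"series": [[[34,0,-8],-1],[[34,0,-6],-1],[[34,0,-6],-1],[[34,0,-4],0],[[30,0,-3],0],[[20,0,0],0],[[10,0,0],0],[[0,0,0],0]]}}

```text
clock: 9.65
position: [0.6647, 0.1803, 0.1452]
ee_rot: [-0.021, 0.813, 0.582, -0.017]
contact_force: [-0.4, -0.2, -0.8]
width: 0.0125
```

```bash
python3 n.py .688 .167 .16; python3 - <<'E'
from h import *
snap('wrist','w5.png')
E
```

```text
9.65 [0.66469558 0.18029529 0.14521393] 0.012528433535721898 [-0.4 -0.2 -0.8] [-0.03 -0.02  0.03]
yaw 71.20837789647315 tilt [-0.05101843  0.01403296 -0.99859912]
need tool mm [ -5.1  25.5 -16.1]
```

View pics/w5.png

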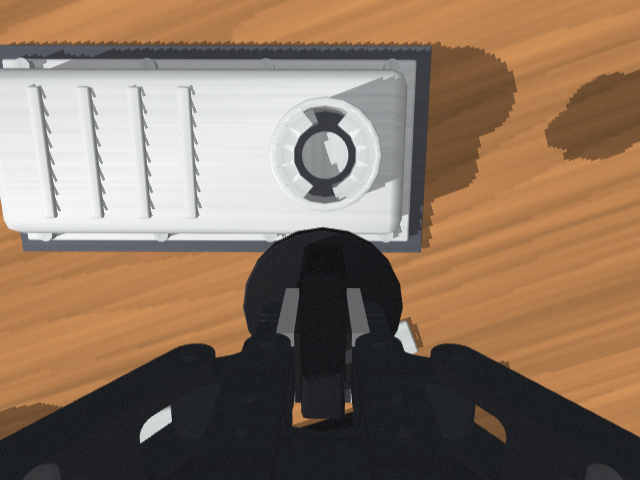

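```bash
python3 - <<'E'
from h import *
i=cv2.imread('pics/w5.png')
cv2.imwrite('pics/w5c.png',cv2.resize(i[90:220,262:392],(598,598),interpolation=3))
E
```

```text
(no output)
```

View pics/w5c.png

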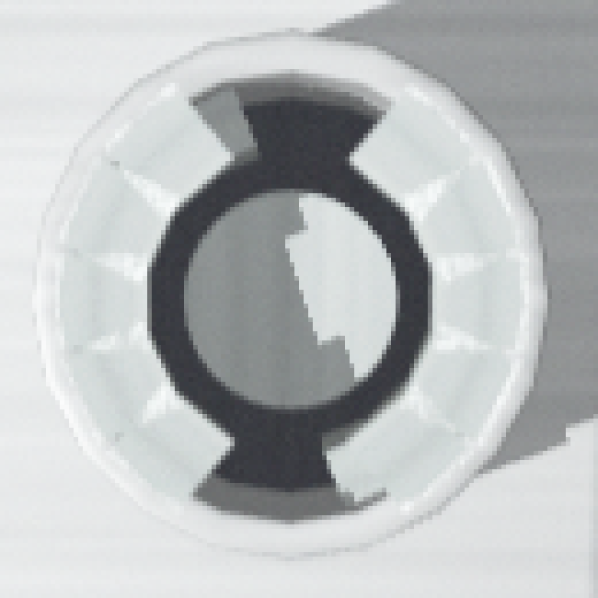

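```bash
python3 - <<'E'
from h import *
print(ray('w5',325,154,.092))
a=ray('w5',325.4,110,.092);b=ray('w5',325.2,197,.092);print(np.degrees(np.arctan2(*(b-a)[1::-1])))
a=ray('w5',20,47,.0);b=ray('w5',431,45,0.0);print('plate long',np.degrees(np.arctan2(*(b-a)[1::-1])))
a=ray('w5',22,251,.0);b=ray('w5',420,250,0.0);print(np.degrees(np.arctan2(*(b-a)[1::-1])))
E
python3 n.py .6145 .199 .16
```

```text
[0.61545517 0.19916073 0.092     ]
-18.793600792654114
plate long 71.48117951873947
71.45158933695784
9.7 [0.66393    0.179158   0.14486215] 0.012534074432066946 [-0.9  0.7 -0.7] [0. 0. 0.]
yaw 71.18097640245429 tilt [-0.05251044  0.0132747  -0.99853214]
need tool mm [  2.8 -53.9 -12.3]
```

Request:
{"method": "carry_out", "body": {"series": [[[0,-6,0],0],[[0,-8,0],0],[[0,-8,0],0],[[0,-8,0],0],[[0,-8,0],0],[[0,-6,0],0],[[0,-4,0],0],[[0,0,0],0],[[0,0,0],0]]}}

```text
clock: 10.45
position: [0.6091, 0.1885, 0.1475]
ee_rot: [-0.021, 0.815, 0.579, -0.021]
contact_force: [-0.3, -0.1, -1.0]
width: 0.0123
```

```bash
python3 n.py .6153 .199 .12
```

```text
10.45 [0.6090616  0.18851263 0.14754219] 0.012332691163787667 [-0.3 -0.1 -1. ] [-0.04 -0.08 -0.02]
yaw 70.76613702230496 tilt [-0.05784659  0.00966514 -0.9982787 ]
need tool mm [12.2  4.  27.2]
```

The tilt has grown to 0.058 rad, so I'll try a fast inward stroke to undo it.

Request:
{"method": "carry_out", "body": {"series": [[[0,-30,0],0],[[0,-40,0],0],[[0,-40,0],0],[[0,-40,0],0],[[0,0,0],0]]}}

```text
clock: 10.87
position: [0.4671, 0.2378, 0.1542]
ee_rot: [-0.02, 0.817, 0.576, -0.019]
contact_force: [-0.2, -0.0, -1.4]
width: 0.0128
```

```bash
python3 n.py .6153 .199 .12
```

```text
10.8667 [0.46712523 0.23783573 0.15424758] 0.012794218208007474 [-0.2 -0.  -1.4] [-0.09  0.01 -0.02]
yaw 70.42433850771509 tilt [-0.05445282  0.01006815 -0.99846558]
need tool mm [ 13.4 154.3  25.7]
```

Request:
{"method": "carry_out", "body": {"series": [[[-30,0,0],0],[[-34,0,0],0],[[-34,0,0],0],[[-34,0,0],0],[[0,0,0],0]]}}

```text
clock: 11.28
position: [0.4225, 0.1123, 0.1563]
ee_rot: [-0.018, 0.814, 0.581, -0.017]
contact_force: [-0.6, 0.0, -0.7]
width: 0.0127
```

```bash
python3 n.py .6153 .199 .12
```

```text
11.2833 [0.42247144 0.11231761 0.15631949] 0.012732373371383318 [-0.6  0.  -0.7] [ 0.01 -0.05  0.02]
yaw 71.04660370680998 tilt [-0.04777565  0.01007934 -0.99880724]
need tool mm [144.8 155.8  27.9]
```

Request:
{"method": "carry_out", "body": {"series": [[[10,10,0],0],[[16,17,0],0],[[16,17,0],0],[[16,17,0],0],[[16,17,0],0],[[16,17,0],0],[[16,17,0],0],[[16,17,0],0],[[8,9,0],0],[[0,0,0],0]]}}

```text
clock: 12.12
position: [0.6173, 0.201, 0.1487]
ee_rot: [-0.016, 0.815, 0.58, -0.009]
contact_force: [-0.1, -0.3, -0.6]
width: 0.0127
```

```bash
python3 n.py .6153 .199 .12
```

```text
12.1167 [0.6173011  0.20099751 0.1487057 ] 0.01272781223043858 [-0.1 -0.3 -0.6] [-0.03  0.01 -0.02]
yaw 70.85708932683204 tilt [-0.03248847  0.01572236 -0.99934844]
need tool mm [-2.7 -0.2 28.7]
```

Request:
{"method": "carry_out", "body": {"series": [[[-2,0,8],-0.5],[[0,0,12],0],[[0,0,12],0],[[0,0,6],0],[[0,0,0],0],[[0,0,0],0]]}}

```text
clock: 12.62
position: [0.6144, 0.2017, 0.1057]
ee_rot: [-0.017, 0.811, 0.585, -0.01]
contact_force: [-0.3, -0.3, -1.4]
width: 0.0128
```

```bash
python3 n.py .6153 .199 .1
```

```text
12.6167 [0.61437301 0.20169808 0.10566917] 0.01277634929646848 [-0.3 -0.3 -1.4] [ 0.03 -0.01  0.03]
yaw 71.63155829147219 tilt [-0.03591196  0.01500485 -0.99924231]
need tool mm [-2.3  1.9  5.6]
```

Request:
{"method": "carry_out", "body": {"series": [[[-2,1,0],0],[[-1,1,1],0],[[0,0,1],0],[[0,0,0],0]]}}

```text
clock: 12.95
position: [0.6155, 0.1976, 0.1055]
ee_rot: [-0.016, 0.811, 0.585, -0.009]
contact_force: [0.3, 0.3, -0.2]
width: 0.013
```

```bash
python3 n.py .6153 .199 .1; python3 - <<'E'
from h import *
a=snap('wrist','w6.png'); c=snap('scene','s6.png'); e=lambda x:cv2.convertScaleAbs(x,alpha=1.3,beta=15)
cv2.imwrite('pics/m6.png',np.hstack([cv2.resize(e(a[180:380,220:420]),(400,400),interpolation=3),cv2.resize(e(c[120:220,440:540]),(400,400),interpolation=3)]))
E
```

```text
12.95 [0.61552476 0.19763346 0.10545774] 0.012963372829372334 [ 0.3  0.3 -0.2] [ 0.   -0.05 -0.04]
yaw 71.63198897052274 tilt [-0.03330068  0.01530768 -0.99932814]
need tool mm [ 1.2 -0.4  5.5]
```

View pics/m6.png

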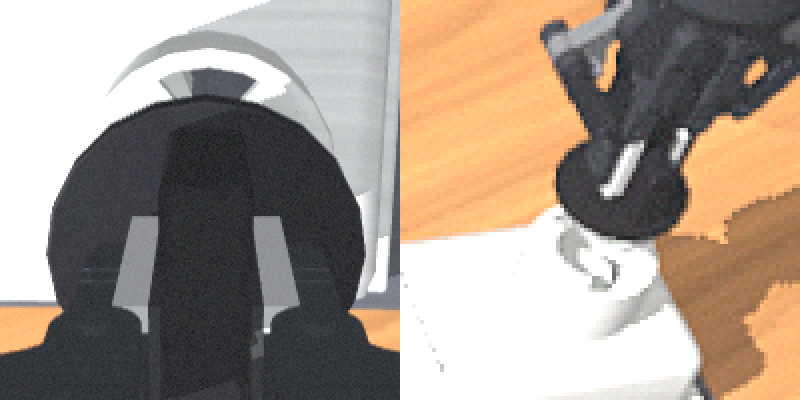

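The notch at (208,80) lines up with the wing in the wrist crop. Inserting gently.

Request:
{"method": "carry_out", "body": {"series": [[[0.6,0,4],0],[[0.4,0,5],0],[[0,0,5],0],[[0,0,3],0],[[0,0,0],0]]}}

```text
clock: 13.47
position: [0.6157, 0.1992, 0.0874]
ee_rot: [-0.016, 0.811, 0.585, -0.008]
contact_force: [0.2, 0.7, 0.3]
width: 0.0124
```

```bash
python3 n.py .6153 .199 .065
```

```text
13.4667 [0.61572738 0.19920795 0.0874088 ] 0.012406820675915989 [0.2 0.7 0.3] [ 0.03  0.05 -0.02]
yaw 71.63273711264439 tilt [-0.0318678   0.01572186 -0.99936843]
need tool mm [-0.4  0.4 22.4]
```

Request:
{"method": "carry_out", "body": {"series": [[[0,0,3],0],[[0,0,4],0],[[0,0,4],0],[[0,0,2],0],[[0,0,0],0]]}}

```text
clock: 13.88
position: [0.6156, 0.1993, 0.0737]
ee_rot: [-0.015, 0.811, 0.585, -0.008]
contact_force: [-0.6, -1.9, 2.1]
width: 0.0131
```

```bash
python3 n.py .6153 .199 .065
```

```text
13.8833 [0.61564125 0.19930045 0.07371715] 0.013103699158523408 [-0.6 -1.9  2.1] [-0.1   0.11 -0.03]
yaw 71.6454607415246 tilt [-0.03118519  0.01524748 -0.99939732]
need tool mm [-0.4  0.1  8.7]
```

Request:
{"method": "carry_out", "body": {"series": [[[0,0,3],0],[[0,0,4],0],[[0,0,4],0],[[0,0,4],0]]}}

```text
clock: 14.22
position: [0.6156, 0.1991, 0.0655]
ee_rot: [-0.014, 0.811, 0.585, -0.007]
contact_force: [-6.0, -0.9, 19.6]
width: 0.0131
```

```bash
python3 n.py .6153 .199 .065
```

```text
14.2167 [0.6156412  0.19907699 0.0655315 ] 0.013122805905716288 [-6.  -0.9 19.6] [-0.13  0.91 -0.13]
yaw 71.6237482957352 tilt [-0.02734355  0.01517562 -0.9995109 ]
need tool mm [-0.2 -0.3  0.5]
```

Request:
{"method": "carry_out", "body": {"series": [[[0,0,6],0],[[0,0,6],0],[[0,0,6],0]]}}

```text
clock: 14.47
position: [0.6159, 0.1991, 0.0652]
ee_rot: [-0.012, 0.811, 0.586, -0.003]
contact_force: [-7.9, -1.9, 25.6]
width: 0.0126
```

```bash
python3 n.py .6153 .199 .065
```

```text
14.4667 [0.61592778 0.19914573 0.06524185] 0.012637747865571529 [-7.9 -1.9 25.6] [-0.61  1.36 -0.03]
yaw 71.68011046369217 tilt [-0.01825434  0.01554076 -0.99971259]
need tool mm [-0.3 -0.5  0.3]
```

The cap is fully home at about 25 N. Turning it clockwise (tool +z turn) while pressing.

Request:
{"method": "carry_out", "body": {"series": [[[0,0,5],4],[[0,0,5],5],[[0,0,5],5],[[0,0,5],5],[[0,0,5],5],[[0,0,5],5]]}}

```text
clock: 14.97
position: [0.617, 0.2005, 0.065]
ee_rot: [-0.008, 0.934, 0.358, 0.004]
contact_force: [-7.1, -1.4, 22.5]
width: 0.0125
```

```bash
python3 n.py .6153 .199 .065
```

```text
14.9667 [0.61700836 0.2004534  0.06497948] 0.012463927466454328 [-7.1 -1.4 22.5] [-0.69  1.19  0.31]
yaw 41.89272072549765 tilt [ 0.00122194  0.01698025 -0.99985508]
need tool mm [-2.2 -0.1 -0. ]
```

Request:
{"method": "carry_out", "body": {"series": [[[-1,0,5],5],[[-1,0,5],5],[[-0.5,0,5],5],[[0,0,5],5],[[0,0,5],5],[[0,0,5],5],[[0,0,5],5]]}}

```text
clock: 15.55
position: [0.6184, 0.1989, 0.0652]
ee_rot: [-0.007, 0.999, 0.05, 0.013]
contact_force: [-7.2, -2.4, 23.2]
width: 0.0129
```

```bash
python3 n.py .6153 .199 .065
```

```text
15.55 [0.61842762 0.19889228 0.06523928] 0.012913126478997713 [-7.2 -2.4 23.2] [-0.63  1.57  0.28]
yaw 5.76436163944829 tilt [ 0.02564203  0.01560359 -0.99954941]
need tool mm [-3.1 -0.4  0.2]
```

Request:
{"method": "carry_out", "body": {"series": [[[-1.5,0,4],5],[[-1.5,0,4],5],[[-1.5,-0.5,4],5],[[-1.5,-0.5,4],5],[[-1,-0.5,4],4]]}}

```text
clock: 15.97
position: [0.6177, 0.1987, 0.0657]
ee_rot: [-0.01, 0.986, -0.166, 0.022]
contact_force: [-7.6, -1.1, 19.9]
width: 0.0126
```

```bash
python3 n.py .6153 .199 .065
```

```text
15.9667 [0.6176893  0.19866121 0.06573326] 0.01259627821281059 [-7.6 -1.1 19.9] [-0.32  1.79  0.58]
yaw -19.117884949671772 tilt [ 0.0467908   0.01222494 -0.9988299 ]
need tool mm [-2.4  0.5  0.6]
```

```bash
python3 - <<'E'
from h import *
c=snap('scene','s7.png'); a=snap('wrist','w7.png'); snap('top','t7.png'); e=lambda x:cv2.convertScaleAbs(x,alpha=1.3,beta=15)
cv2.imwrite('pics/m7.png',np.hstack([cv2.resize(e(a[150:390,200:440]),(400,400),interpolation=3),cv2.resize(e(c[130:210,450:530]),(400,400),interpolation=3)]))
E
python3 n.py .6153 .199 .065
```

```text
16.1167 [0.61745742 0.19895742 0.0657552 ] 0.01295625298857365 [-6.5 -1.1 19.4] [-0.4   1.47  0.2 ]
yaw -18.934270541578073 tilt [ 0.04647756  0.01256676 -0.99884028]
need tool mm [-2.1  0.7  0.7]
```

View pics/m7.png

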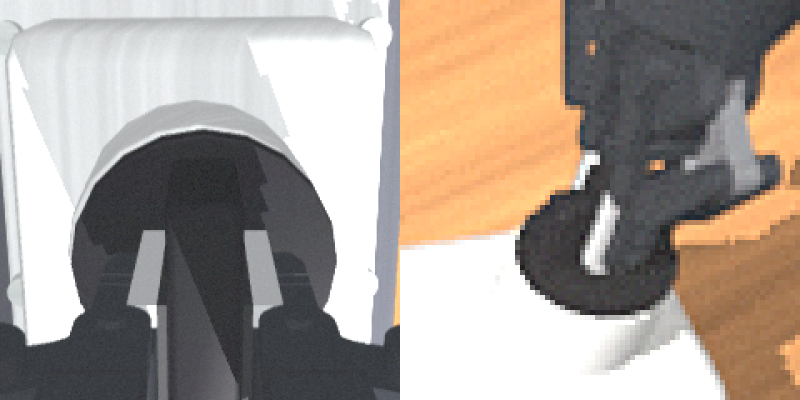

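The flange sits on the rim, the wing lies along the cover's length, and the readings are steady. Handing in.

```bash
python3 -c "
from rig import manip
manip.sign_off()"; python3 n.py .6153 .199 .065
```

```text
the job is handed in; nothing more can be done
the job is handed in; nothing more can be done
```

The filler cap is in the neck, pressed home and turned a quarter turn clockwise, and I handed the job in at about 16 s of the 42 s with the gripper still holding it. The hand-in gives no verdict, and I couldn't read the state after it.

**Last checks before hand-in:**
- **Turn:** about 90.6° clockwise, measured as the tool's turn while gripping the cap.
- **Push:** about 19 N downwards, steady over the last 0.15 s.
- **Seating:** the flange was about 0.5 mm above fully home, worked out from the tool height and where I gripped the cap. The spring plate should therefore be down roughly 8.5 mm; I did not measure it directly.
- **Centring:** the cap was about 1 mm from the neck's centre.
- **Grip:** finger opening 13 mm on the 14 mm wing, with 80 N set.
- **Picture:** the cap sits on the rim with its wing along the cover.

**What went wrong or disagreed:**
- **First grasp:** it closed on nothing. The pictures showed the fingertips about 43 mm behind the reported TCP, so I went 43 mm lower and the second grasp held.
- **Tilt:** the tool's tilt drifted during moves and ended at about 0.048 rad. That is inside the 0.08 rad limit, but not zero.
- **Side force:** about 6.5 N of sideways force was still on the tool at the end.

I felt no contact with any bystander on the way, but I did not check their positions in a final picture.

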